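Push a test-kit carton under the spring flap of a labelling cradle

ROBOT

A 7-joint arm with a two-finger parallel gripper is mounted at the origin on the work surface; the furniture and walls round the work are solid. World frame = base frame: x ahead of the robot, y to its left, z up, the work surface at z = 0. Lengths are in m, angles in rad, forces in N, time in s.
With the tool pointing down it reaches from about 0.425 to 0.95 m from the base axis. Payload 4.7 kg.
Tool frame: the origin (TCP) lies at the very end of the fingers, on their centre line; the grasp point (between the pads) lies 19 mm behind it; z points along the fingers, x is the direction in which the jaws open and shut, and the axes are right-handed (so a half turn about z gives the same grasp; the last joint's range is limited). The gripper opens to 85 mm and grips with 20 to 120 N. Pads are 22 mm wide; open, the fingers measure 114 mm over their backs; the gripper's body (76 mm by 85 mm) begins 54 mm behind the grasp point. The pads swing forward as they close: fully open they stand 13 mm farther back than shut.
Start: joints at [-1.187, 0.469, -0.049, 1.532, 0.024, 1.141, -0.082], TCP at [0.271, 0.618, 0.231] pointing down, gripper open.
Joint ranges: [-2.59, 2.59], [-0.33, 1.99], [-1.39, 1.29], [0.1, 2.45], [-1.04, 4.18], [0.21, 1.99], [-2.66, 2.66]. Speed limits (rad/s): [2.57, 2.57, 3.14, 3.14, 3.14, 3.14, 3.14].

INTERFACE

Orientations are given as a rotation vector (axis times angle).
In Python, from station import ctrl gives the robot as it stands.
- The arm moves only by the shell command python3 -m handwheel 'ROWS'. ROWS is JSON, a list of rows, each an object with "jaw": the opening, from 0 (shut) to 1 (fully open); "dp": the shift along the tool's x, y, z in mm, a list of three; "spin": the turn about the tool's z in degrees. In form: [{"jaw": jaw, "dp": [x, y, z], "spin": spin}, ...]. A call has exactly 10 rows; each row shifts and turns the commanded pose from where the row before left it, along the tool's axes as they then stand; what a row does not reach is not made up. A row lasts 1/10 s, in which the tool goes at most 50 mm and 8.59 degrees, less where a joint would pass 70% of its speed; a pose out of reach is approached as far as the arm can. A call is refused whole if a number of a shift passes 50 or a number of a turn 8.59, either way. A call with a gripper value outside its range is refused whole. The fingers move at their own pace and stop on an object; the grip force is fixed at half the most. Time passes only in rows, so rows that do not move let the fingers close, or fill a call up. It gives the time, the measured TCP pose, the force and the opening at its end, in the units of the state.
- ctrl.read_state(): the state, without advancing time (a new reading comes with each control period).
- ctrl.get_image(name): name is "scene" or "side" or "wrist"; returns (picture, depth): 480x640x3 uint8, blue, green, red; 480x640 float32, m along the optical axis (not along the pixel's ray), 0 where there is no reading.
- ctrl.camera_model(name): a dict with "K" (3x3 intrinsics, pixels), "eye" and "rotation" of the camera in the world. Camera axes: x right, y down, z forward; pixel columns grow to the right and rows downward; lengths in m; the calibration is good to about 2 mm. The wrist camera is an equidistant fisheye: a pixel r from the principal point sees the ray r / f radians off the axis. A picture is of the moment at which its call begins: read the wrist's pose just before it. camera_model takes no time and is no camera call; for the wrist camera it gives the pose at the moment of the call.
- ctrl.job_done(): hands the job in, once; it reports no verdict.
The state is a dict: "time": time; "q": joint angles; "qvel": joint speeds; "joint_efforts": joint torques, N m; "tcp_pos": TCP position; "orientation": TCP orientation; "force": force on the tool from outside, world axes, zero at the start; "moment": the same for the moment, N m; "opening": opening from 0.0 (shut) to 1.0 (fully open).
Only numpy, scipy, OpenCV 4.12 (cv2) and the standard library are available. Lean on these libraries where they do the work, as an engineer would, in place of code of your own. Each camera call takes 0.05 s, during which the arm holds its last target. There are 200 camera calls.

TASK

Load the test-kit carton into the labelling cradle: press the cradle's side bar down with one fingertip so that its spring flap opens and, while holding it open, push the carton along the lane under the flap with the other fingertip until its leading end is fully home against the back stop. Then let go of the bar so that the flap springs down onto the carton and holds it. Only push the carton, never lift it, and leave everything else on the table where it is.

Things in the scene. Friction and masses are not known exactly. Their poses are not given: they have to be found in the camera images.
- cradle: Grey labelling cradle fixed on the table. Origin on the table at the flap's front edge, mid-lane; x runs along the lane from its open end to the back stop (away from the robot), y left, z up. Lane floor 16 mm above the table, x = -202 to +52 mm, 70 mm wide (y = -35 to +35) between 6 mm thick guides, whose tops are 32 mm (right) and 46 mm (left) above the table.
- stop_face (a point): Middle of the back stop's face, at the lane floor: cradle x = +52 mm, y = 0, 16 mm above the table. The stop is 24 mm high, 8 mm thick.
- hinge_front (a point): Point on the hinge axis at the flap's front edge: cradle x = 0, y = +44 mm, 48 mm above the table. The hinge rod (radius 4 mm) runs along x above the left guide. The steel flap covers the lane from x = 0 to +55 mm; when shut, a lip under its front edge (x = 0 to 5, y = -30 to -4 mm) hangs to 12 mm above the lane floor and blocks the carton.
- flap (a joint): Angle of the flap and its press bar, one rigid sprung part: 0 shut, grows as the bar is pressed down, stop at 0.6 rad. The lip clears the carton above about 0.2 rad. At 0.42 rad the bar's top is level, 26 mm above the table: a fingertip held at that height anywhere along the bar keeps it open. Pressing takes 2 to 6 N; let go, it springs shut, or onto the carton's top at about 0.19 rad.
- bar_middle (a point): Middle of the press bar's top, a flat strip 200 mm long (cradle x = -195 to +5 mm), 34 mm wide, left of the left guide; moves with the flap. Shut, it slopes up to the left: y = +57 to +88 mm, 32 to 43 mm above the table; pressed level: y = +48 to +82 mm, 26 mm up, with free space below. A fingertip at y = +58 to +78 mm presses it well and may slide along it.
- carton: The carton to load: flat white and blue box 62 x 112 x 21 mm, about 55 g, lying in the lane in front of the flap, long side along the lane. Origin at the centre of its underside; own x across (62 mm), own y along its length, z up. Fully home, its origin is at cradle x = -4 mm and its trailing end sticks out 60 mm in front of the flap.
- other_carton: Bystander: another test-kit carton 62 x 112 x 21 mm lying on the table to the left of the press bar. Origin at the centre of its underside.
- cup_red: Bystander: specimen cup with a red lid, 66 mm wide, 75 mm high, to the right of the cradle. Origin at the centre of its underside.
- marker_pen: Bystander: marker pen 14 x 136 x 16 mm lying to the right of the cradle. Origin under its middle.
- tape: Bystander: roll of tape, 104 mm wide, 25 mm high, near the robot on the right. Origin at the centre of its underside.
- desk_timer: Bystander: small timer 58 x 66 x 19 mm near the robot on the left. Origin at the centre of its underside.
- cup_white: Bystander: specimen cup with a white lid, 66 mm wide, 75 mm high, far right. Origin at the centre of its underside.
Things that resemble listed ones, but are neither listed nor needed, are in the scene too. Leave any brown or turquoise look-alike of the carton alone.

How it is judged:
On the way, in this order (a step that is already met when the one before it is completed fails the run):
1. the bar is held down by a finger and the flap is open, with the carton still in front of it (value of joint flap above 0.24 rad and contact force between the fingers and cradle above 0.3 N and x of carton in the frame of cradle below -0.058 m), for 0.2 s.
2. the carton's leading end is well under the flap (20 mm or more) while one finger still holds the flap open and a finger pushes the carton (value of joint flap above 0.21 rad and contact force between the fingers and cradle above 0.3 N and contact force between the fingers and carton above 0.02 N and x of carton in the frame of cradle above -0.036 m), for 0.05 s.
At the end, for the whole second after the job is handed in: The carton lies flat in the lane with its leading end within 5 mm of the back stop, and the released flap rests on its top (flap between 0.12 and 0.26 rad); the carton is at rest (x of carton in the frame of cradle between -0.009 and 0 m and y of carton in the frame of cradle between -0.008 and 0.008 m and angle between the y axis of carton and the x axis of cradle, either way round below 0.1 rad and height (world z) of carton between 0.013 and 0.02 m and angle between carton's own z axis and vertical below 0.06 rad and value of joint flap between 0.12 and 0.26 rad and linear speed of carton below 0.01 m/s); the robot touches nothing.
It fails at once if the carton is lifted more than 10 mm off the lane floor or tipped (height (world z) of carton above 0.026 m or angle between carton's own z axis and vertical above 0.3 rad).
It fails at once if another thing on the table is moved more than 20 mm (distance of any of other_carton, cup_red, marker_pen, tape, desk_timer, cup_white from where it was at the start of the episode above 0.02 m).
It also fails if it takes over 34 s, if anything falls off the work surface, if the arm or the gripper's body presses on something with over 40 N, if the wrist force passes 120 N, or if a joint passes its speed limit or range.

## Working session

There is one attempt and no reset: what is moved stays moved. The work goes in short steps, Python scripts to look and compute and a shell command to move; the robot and the scene stay as the last step left them, time stands still between calls to the robot, and variables do not carry over. Pictures are saved under pics/ and viewed, about 8 in all and at most 12, crops included, and the job is handed in when it is done.

```bash
mkdir -p pics; ls
python3 - <<'E'
from station import ctrl
import cv2,numpy as np
s=ctrl.read_state();print({k:np.round(v,3).tolist() for k,v in s.items()})
for n in("scene","side"):
    im,d=ctrl.get_image(n);cv2.imwrite(f"pics/{n}0.png",im);np.savez(f"pics/{n}0.npz",im=im,d=d)
    m=ctrl.camera_model(n);print(n,{k:np.round(m[k],4).tolist() for k in("K","eye","rotation")})
E
```

```text
pics
{'time': 0.0, 'q': [-1.187, 0.469, -0.049, 1.534, 0.024, 1.141, -0.082], 'qvel': [-0.002, -0.001, 0.001, 0.0, 0.002, -0.0, 0.001], 'joint_efforts': [-0.0, -51.031, -0.047, -23.772, 0.011, 0.007, 0.0], 'tcp_pos': [0.271, 0.618, 0.23], 'orientation': [2.629, 1.718, -0.003], 'force': [0.526, 0.424, -0.834], 'moment': [0.006, 0.023, 0.022], 'opening': 1.003}
scene {'K': [[532.121, 0.0, 322.3717], [0.0, 532.121, 246.5665], [0.0, 0.0, 1.0]], 'eye': [-0.2724, -0.7369, 1.0313], 'rotation': [-2.1815, 0.9687, -0.4242]}
side {'K': [[481.7994, 0.0, 322.826], [0.0, 481.7994, 244.9875], [0.0, 0.0, 1.0]], 'eye': [-0.057, -1.1124, 0.8025], 'rotation': [-2.0719, 0.5283, -0.276]}
```

View pics/scene0.png

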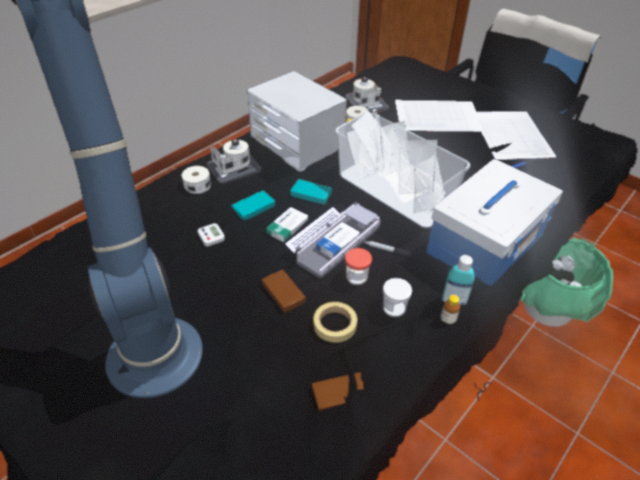

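View pics/side0.png

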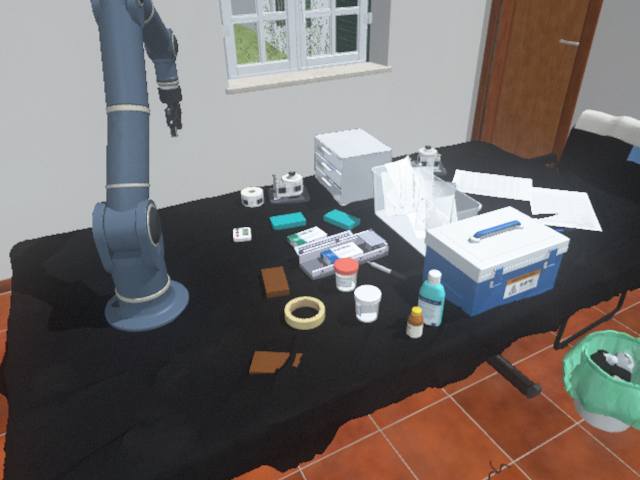

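The scene view shows the cradle around (340,240), running away to the upper right: a white press bar on its left at (313,230), the blue and white carton at (337,238) and the flap at (358,220). The side view shows it at (340,255). Next I build a top-down map from the depth.

```bash
cat > h.py <<'E'
import numpy as np,cv2
from scipy.spatial.transform import Rotation as R
from station import ctrl
def cloud(n,d):
    m=ctrl.camera_model(n);K=np.array(m["K"]);v,u=np.mgrid[:480,:640]
    r=np.stack([(u-K[0,2])/K[0,0],(v-K[1,2])/K[1,1],np.ones(u.shape)],-1)*d[...,None]
    rot=np.array(m["rotation"]);M=R.from_rotvec(rot).as_matrix() if rot.size==3 else rot
    return r@M.T+np.array(m["eye"])
def pix(n,P):
    m=ctrl.camera_model(n);M=R.from_rotvec(m["rotation"]).as_matrix()
    c=(np.atleast_2d(P)-m["eye"])@M;q=c@np.array(m["K"]).T;return q[:,:2]/q[:,2:]
E
python3 - <<'E'
from h import *
out=[]
for n in("scene","side"):
    z=np.load(f"pics/{n}0.npz");im,d=z["im"],z["d"];P=cloud(n,d)
    # table check
    print(n,np.median(P[300:340,230:260,2]))
    c=(slice(190,290),slice(250,420)) if n=="scene" else (slice(210,310),slice(270,440))
    out.append(cv2.resize(im[c],None,fx=4.6,fy=3,interpolation=cv2.INTER_CUBIC)) if 0 else out.append(cv2.resize(im[c],(510,300),interpolation=cv2.INTER_CUBIC))
    print({k:np.round(P[y,x],3).tolist() for k,(x,y) in ({"carton":(337,238),"bar":(313,230),"flap":(358,220),"redlid":(358,258),"whitelid":(397,287),"tape":(335,307),"timer":(210,234),"other":(288,223)} if n=="scene" else {"carton":(342,252),"redlid":(346,266),"flap":(370,240)}).items()})
    # ortho at plane z=.037 region x .35-.9,y -.25...25 from homography, 1mm/px -> 
    if n=="scene":
        w=np.float32([[.4,.25,.03],[.4,-.15,.03],[.95,-.15,.03],[.95,.25,.03]]);H=cv2.getPerspectiveTransform(pix(n,w).astype(np.float32),np.float32([[0,580],[420,580],[420,0],[0,0]]))
        o=cv2.warpPerspective(im,H,(420,580));
cv2.imwrite("pics/crop.png",np.hstack([np.vstack(out),np.zeros((600,10,3),np.uint8)]))
E
```

```text
scene 0.0072870996632299345
{'carton': [0.544, -0.078, 0.037], 'bar': [0.527, -0.005, 0.033], 'flap': [0.632, -0.08, 0.047], 'redlid': [0.492, -0.191, 0.077], 'whitelid': [0.482, -0.319, 0.074], 'tape': [0.371, -0.221, 0.018], 'timer': [0.332, 0.203, 0.02], 'other': [0.514, 0.079, 0.016]}
side 0.004192616987532927
{'carton': [0.547, -0.083, 0.038], 'redlid': [0.49, -0.201, 0.078], 'flap': [0.643, -0.085, 0.052]}
```

View pics/crop.png

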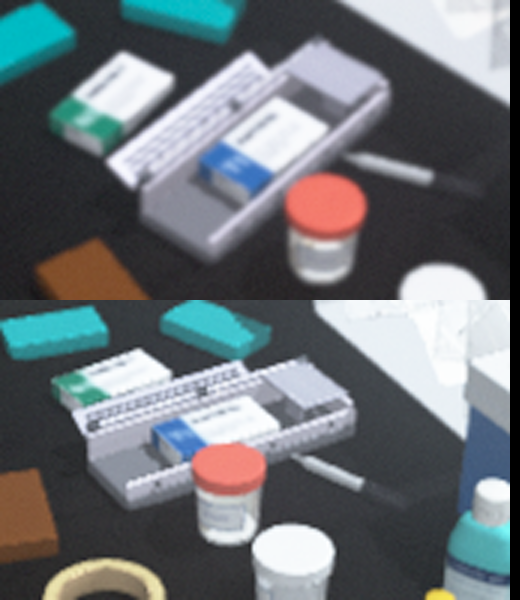

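The crop shows the lane opening toward the robot at crop (180,235) in the scene half. The bar's corners there are about (110,160), (132,185), (250,55) and (272,70), the right guide's top runs (208,240)–(385,92), and the flap is at (335,72).

```bash
cat >> h.py <<'E'
def ray(n,uv,z):
    m=ctrl.camera_model(n);M=R.from_rotvec(m["rotation"]).as_matrix();K=np.array(m["K"])
    d=M@np.linalg.inv(K)@np.array([uv[0],uv[1],1.]);e=np.array(m["eye"]);return e+d*(z-e[2])/d[2]
E
python3 - <<'E'
from h import *
pts={"barOF":(110,160,.043),"barIF":(132,185,.032),"barOR":(250,55,.043),"barIR":(272,70,.032),"RgF":(208,240,.032),"RgR":(385,92,.032)}
for k,(x,y,z) in pts.items(): print(k,np.round(ray("scene",(250+x/3-.33,190+y/3-.33),z),3))
z=np.load("pics/scene0.npz");im,d=z["im"],z["d"];P=cloud("scene",d)
hsv=cv2.cvtColor(im,cv2.COLOR_BGR2HSV)
def top(mask,lo,hi,name):
    m=mask&(P[...,2]>lo)&(P[...,2]<hi);n,l,st,c=cv2.connectedComponentsWithStats(m.astype(np.uint8))
    for i in range(1,n):
        if st[i,4]>30:
            q=P[l==i];print(name,st[i,4],np.round(c[i]),np.round(q.mean(0),3),cv2.minAreaRect((q[:,:2]*1000).astype(np.float32)))
box=np.zeros((480,640),bool);box[190:290,250:420]=1
b=(hsv[...,0]>100)&(hsv[...,0]<125)&(hsv[...,1]>130)&box
top(b,.02,.06,"blue")
g=(P[...,2]>.035)&(P[...,2]<.065)&(hsv[...,2]>100)&box
top(g,.035,.065,"high")
# pen, other
top((hsv[...,0]>65)&(hsv[...,0]<85)&(hsv[...,1]>100)&box,0,.05,"green")
E
```

```text
barOF [0.433 0.005 0.043]
barIF [ 0.432 -0.023  0.032]
barOR [0.627 0.008 0.043]
barIR [ 0.634 -0.014  0.032]
RgF [ 0.428 -0.118  0.032]
RgR [ 0.682 -0.113  0.032]
blue 134 [328. 246.] [ 0.507 -0.079  0.035] ((508.30657958984375, -77.56071472167969), (32.073516845703125, 62.44508361816406), 0.4779391884803772)
high 304 [401. 201.] [ 0.779 -0.119  0.049] ((779.9683227539062, -111.95970153808594), (154.3410186767578, 12.373414039611816), 86.13058471679688)
high 1251 [339. 228.] [ 0.575 -0.061  0.044] ((557.6285400390625, -60.632293701171875), (98.60718536376953, 266.10699462890625), 89.49671936035156)
high 362 [311. 228.] [0.526 0.001 0.039] ((529.9595947265625, -0.7413463592529297), (198.2494354248047, 27.386056900024414), 2.6790807247161865)
high 162 [357. 270.] [ 0.479 -0.201  0.05 ] ((482.1085510253906, -199.28512573242188), (29.85289764404297, 60.32707595825195), 34.95869445800781)
green 70 [271. 228.] [0.468 0.099 0.018] ((468.323974609375, 102.91880798339844), (32.307621002197266, 35.06645202636719), 26.27751350402832)
green 69 [284. 233.] [0.477 0.057 0.017] ((476.43310546875, 58.349037170410156), (28.59288215637207, 28.724939346313477), 85.58203125)
```

Cradle origin is about (0.630, -0.077) with yaw about +1°, and carton centre about (0.548, -0.078). Bar and pusher fingertips about 70 mm apart can straddle the left guide. I'll turn the tool so the jaws lie along cradle y and move in.

```bash
python3 -m handwheel '[{"jaw":0.65,"dp":[0,0,0],"spin":-8.2},{"jaw":0.65,"dp":[0,0,0],"spin":-8.2},{"jaw":0.65,"dp":[0,0,0],"spin":-8.2},{"jaw":0.65,"dp":[-38,25,0],"spin":0},{"jaw":0.65,"dp":[-38,25,0],"spin":0},{"jaw":0.65,"dp":[-38,25,0],"spin":0},{"jaw":0.65,"dp":[-38,25,0],"spin":0},{"jaw":0.65,"dp":[-38,25,0],"spin":0},{"jaw":0.65,"dp":[-38,25,0],"spin":0},{"jaw":0.65,"dp":[-38,25,0],"spin":0}]'
python3 -m handwheel '[{"jaw":0.65,"dp":[-40,0,0],"spin":0},{"jaw":0.65,"dp":[-40,0,0],"spin":0},{"jaw":0.65,"dp":[-40,0,0],"spin":0},{"jaw":0.65,"dp":[-40,0,0],"spin":0},{"jaw":0.65,"dp":[-40,0,0],"spin":0},{"jaw":0.65,"dp":[-40,0,0],"spin":0},{"jaw":0.65,"dp":[-40,0,0],"spin":0},{"jaw":0.65,"dp":[-40,0,0],"spin":0},{"jaw":0.65,"dp":[-40,0,0],"spin":0},{"jaw":0.65,"dp":[-30,0,0],"spin":0}]'
python3 - <<'E'
from h import *
s=ctrl.read_state();print({k:np.round(s[k],3).tolist() for k in("time","tcp_pos","orientation","force","opening","q")})
m=ctrl.camera_model("wrist");print({k:np.round(m[k],4).tolist() for k in("K","eye","rotation")})
im,d=ctrl.get_image("wrist");cv2.imwrite("pics/w1.png",im);np.savez("pics/w1.npz",im=im,d=d,K=m["K"],eye=m["eye"],rot=m["rotation"])
E
```

```text
time: 1.1
tcp_pos: [0.4508, 0.3534, 0.231]
orientation: [-2.203, -2.24, 0.001]
force: [-0.1, 0.7, -0.5]
opening: 0.648
time: 2.1
tcp_pos: [0.4559, -0.0374, 0.2312]
orientation: [-2.206, -2.237, 0.001]
force: [-0.0, -0.2, 0.3]
opening: 0.649
{'time': 2.1, 'tcp_pos': [0.456, -0.037, 0.231], 'orientation': [-2.206, -2.237, 0.001], 'force': [-0.034, -0.17, 0.28], 'opening': 0.649, 'q': [-0.193, 0.107, 0.198, 2.036, -0.025, 1.001, 1.602]}
{'K': [[371.6483, 0.0, 319.4503], [0.0, 371.6483, 236.7262], [0.0, 0.0, 1.0]], 'eye': [0.371, -0.0385, 0.3729], 'rotation': [2.0273, 2.0558, 0.3423]}
```

View pics/w1.png

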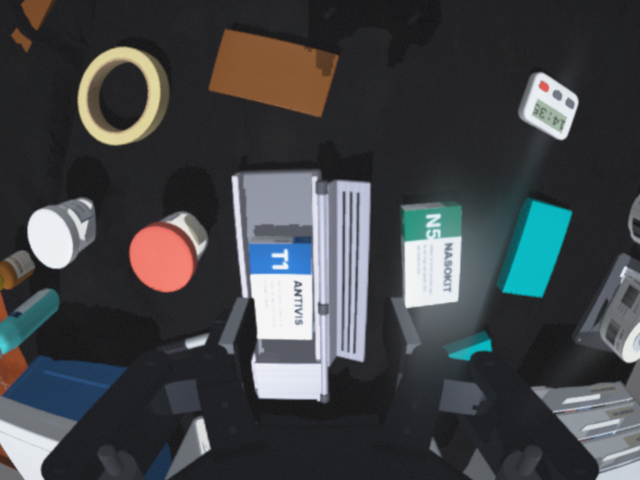

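The wrist view shows it clearly. The lane front end is at (233..318,173) and the bar corners are (330,181), (369,182), (364,361) and (338,357). The carton's top runs from (250,243)–(312,243) to (257,337)–(312,338), and the flap front edge is at row 361. Next I cast rays to these points.

```bash
cat >> h.py <<'E'
def wray(f,uv,z):
    K=f["K"];x,y=(uv[0]-K[0,2])/K[0,0],(uv[1]-K[1,2])/K[1,1];r=np.hypot(x,y)+1e-9
    d=R.from_rotvec(f["rot"]).as_matrix()@np.array([x/r*np.sin(r),y/r*np.sin(r),np.cos(r)]);return f["eye"]+d*(z-f["eye"][2])/d[2]
E
python3 - <<'E'
from h import *
f=np.load("pics/w1.npz")
pts={"RgF":(233,174,.032),"LgF":(320,171,.046),"barIF":(330,181,.032),"barOF":(369,182,.043),"barOR":(364,361,.043),"barIR":(338,357,.032),
"cTrR":(250,243,.037),"cTrL":(312,243,.037),"cLdR":(257,338,.037),"cLdL":(312,339,.037),"flapF_R":(255,361,.048),"flapRR":(257,398,.05),"otherTrL":(402,208,.021),"other2":(460,303,.021)}
for k,(x,y,z) in pts.items(): print(k,np.round(wray(f,(x,y),z),4))
h=cv2.cvtColor(f["im"],cv2.COLOR_BGR2HSV);b=((h[...,0]>100)&(h[...,0]<125)&(h[...,1]>130)).astype(np.uint8);b[:, :240]=0;b[:200]=0;b[300:]=0
ys,xs=np.nonzero(b);print("blue",xs.min(),xs.max(),ys.min(),ys.max())
g=f["im"].max(2).astype(int)
for y in(190,220,300,350):print(y,[(x,g[y,x]) for x in range(228,376,2)][::1] if 0 else ' '.join(f"{v}" for v in g[y,228:376:2]))
E
```

```text
RgF [ 0.4273 -0.1199  0.032 ]
LgF [ 0.4222 -0.038   0.046 ]
barIF [ 0.4337 -0.0285  0.032 ]
barOF [0.4318 0.0065 0.043 ]
barOR [0.6306 0.014  0.043 ]
barIR [ 0.6331 -0.0145  0.032 ]
cTrR [ 0.4943 -0.1051  0.037 ]
cTrL [ 0.4933 -0.0447  0.037 ]
cLdR [ 0.6054 -0.1045  0.037 ]
cLdL [ 0.6046 -0.0441  0.037 ]
flapF_R [ 0.6294 -0.1069  0.048 ]
flapRR [ 0.6853 -0.1088  0.05  ]
otherTrL [0.461 0.044 0.021]
other2 [0.5698 0.1234 0.021 ]
blue 249 310 238 273
190 42 41 135 237 237 189 106 99 110 160 165 166 166 166 166 165 165 165 165 165 165 166 166 165 165 166 165 165 165 165 166 165 165 165 167 165 165 165 166 164 164 160 209 222 119 107 117 114 102 98 145 132 128 127 153 212 217 213 206 214 218 207 212 216 217 215 216 218 216 215 213 119 39 38
220 40 41 43 97 228 238 208 102 98 115 164 167 168 168 168 169 168 167 168 167 167 167 167 168 169 168 167 167 168 167 170 169 168 168 168 167 168 168 168 168 168 168 198 237 237 204 219 230 201 196 188 133 131 127 152 214 219 171 110 213 214 104 159 217 147 113 211 218 216 216 201 86 35 40
300 42 38 40 46 82 105 107 107 106 106 64 32 31 170 245 246 246 246 243 238 245 245 239 243 246 244 241 246 246 246 246 246 245 214 166 163 135 200 245 246 246 245 188 194 239 220 192 237 226 191 192 133 132 131 156 216 214 118 151 216 155 130 216 185 99 207 217 218 217 166 47 38 40 40
350 136 140 131 67 41 36 31 29 31 28 28 27 28 69 98 137 180 177 121 98 100 100 100 98 98 100 100 99 99 99 100 98 101 100 99 99 99 100 100 100 98 99 99 120 229 241 203 222 230 193 204 143 132 132 167 215 205 140 197 191 110 211 200 89 200 217 218 214 150 45 43 43 45 41
```

Readings are consistent: origin about (0.629, -0.0745), yaw about 1.6°, carton trailing end at x≈0.494, carton centre at cradle x≈-0.081. I'll align at x≈0.468, y≈-0.044 and go down to z≈0.06.

```bash
python3 -m handwheel '[{"jaw":0.65,"dp":[-6.5,12,0],"spin":-0.8},{"jaw":0.65,"dp":[0,0,25],"spin":0},{"jaw":0.65,"dp":[0,0,30],"spin":0},{"jaw":0.65,"dp":[0,0,30],"spin":0},{"jaw":0.65,"dp":[0,0,30],"spin":0},{"jaw":0.65,"dp":[0,0,25],"spin":0},{"jaw":0.65,"dp":[0,0,20],"spin":0},{"jaw":0.65,"dp":[0,0,11],"spin":0},{"jaw":0.65,"dp":[0,0,0],"spin":0},{"jaw":0.65,"dp":[0,0,0],"spin":0}]'
python3 - <<'E'
from h import *
m=ctrl.camera_model("wrist")
im,d=ctrl.get_image("wrist");cv2.imwrite("pics/w2.png",im);np.savez("pics/w2.npz",im=im,d=d,K=m["K"],eye=m["eye"],rot=m["rotation"])
E
```

```text
time: 3.15
tcp_pos: [0.4691, -0.0409, 0.0607]
orientation: [2.187, 2.255, 0.001]
force: [0.0, -0.9, -0.3]
opening: 0.648
```

View pics/w2.png

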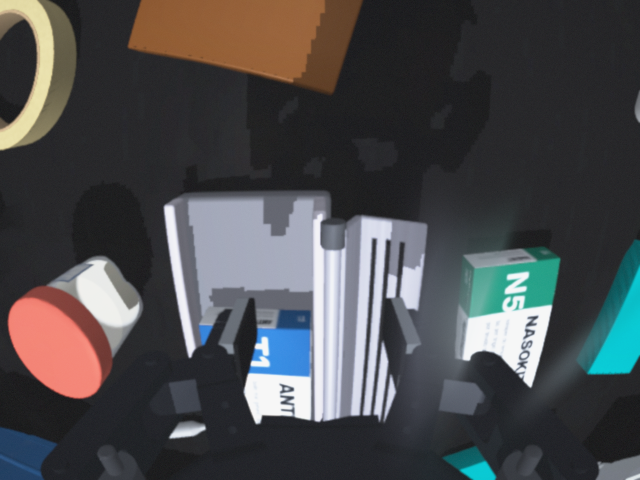

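The wrist view shows the pusher finger tip at about (245,300), over the lane near the carton's trailing (blue) end, and the bar finger tip at about (398,300), over the bar. I'll use depth to locate the tips exactly.

```bash
cat >> h.py <<'E'
def wpt(f,u,v):
    K=f["K"];x,y=(u-K[0,2])/K[0,0],(v-K[1,2])/K[1,1];r=np.hypot(x,y)+1e-9
    d=np.array([x/r*np.sin(r),y/r*np.sin(r),np.cos(r)]);return f["eye"]+R.from_rotvec(f["rot"]).as_matrix()@(d/d[2]*f["d"][v,u])
E
python3 - <<'E'
from h import *
f=np.load("pics/w2.npz")
for n,u,v in[("P",238,302),("P",246,302),("P",251,302),("P",240,320),("P",250,325),("P",228,340),("B",392,302),("B",398,302),("B",404,302),("B",412,330),("bar",370,240),("carton",275,345),("floor",240,250),("guideL",318,240)]: print(n,u,v,np.round(wpt(f,u,v),4))
for n,uv,z in[("cTrR",(202,328),.037),("cTrL",(311,329),.037),("barOF",(427,226),.043),("barIF",(347,217),.032),("RgF",(165,206),.032)]: print(n,np.round(wray(f,uv,z),4))
E
```

```text
P 238 302 [ 0.4585 -0.0747  0.0717]
P 246 302 [ 0.4579 -0.0712  0.0724]
P 251 302 [ 0.4583 -0.0693  0.0715]
P 240 320 [ 0.458  -0.0711  0.086 ]
P 250 325 [ 0.4644 -0.0687  0.0792]
P 228 340 [ 0.458  -0.0727  0.0994]
B 392 302 [ 0.4564 -0.0121  0.0718]
B 398 302 [ 0.4565 -0.0095  0.0715]
B 404 302 [0.4739 0.0018 0.04  ]
B 412 330 [ 0.4564 -0.0083  0.0926]
bar 370 240 [ 0.4442 -0.0171  0.0315]
carton 275 345 [ 0.5052 -0.0645  0.0358]
floor 240 250 [ 0.4581 -0.0853  0.0147]
guideL 318 240 [ 0.4398 -0.0427  0.046 ]
cTrR [ 0.4961 -0.1047  0.037 ]
cTrL [ 0.4929 -0.045   0.037 ]
barOF [0.4325 0.0074 0.043 ]
barIF [ 0.4327 -0.0292  0.032 ]
RgF [ 0.4291 -0.1199  0.032 ]
```

Finger tips are about 5 mm thick and sit about 9 mm above the TCP height. The bar finger is at cradle y≈68, the pusher at ≈+7, trailing end about 25 mm ahead. I'll shift 3 mm right and press to TCP z≈0.018 (tip ≈0.027).

```bash
python3 -m handwheel '[{"jaw":0.65,"dp":[-3,0,0],"spin":0},{"jaw":0.65,"dp":[0,0,10],"spin":0},{"jaw":0.65,"dp":[0,0,10],"spin":0},{"jaw":0.65,"dp":[0,0,8],"spin":0},{"jaw":0.65,"dp":[0,0,5],"spin":0},{"jaw":0.65,"dp":[0,0,4],"spin":0},{"jaw":0.65,"dp":[0,0,3],"spin":0},{"jaw":0.65,"dp":[0,0,2],"spin":0},{"jaw":0.65,"dp":[0,0,0],"spin":0},{"jaw":0.65,"dp":[0,0,0],"spin":0}]'
python3 - <<'E'
from h import *
m=ctrl.camera_model("wrist")
im,d=ctrl.get_image("wrist");f=dict(im=im,d=d,K=np.array(m["K"]),eye=np.array(m["eye"]),rot=m["rotation"]);np.savez("pics/w3.npz",**f)
im2,d2=ctrl.get_image("side");cv2.imwrite("pics/w3.png",np.hstack([im[150:450,130:530],cv2.resize(im2[210:310,270:400],(390,300),interpolation=cv2.INTER_CUBIC)]))
for n,u,v in[("P",250,302),("P",250,310),("B",395,302),("B",395,310)]:print(n,np.round(wpt(f,u,v),4))
print(np.round(ctrl.read_state()["force"],2))
E
```

```text
time: 4.2
tcp_pos: [0.4687, -0.0506, 0.0206]
orientation: [2.19, 2.246, -0.006]
force: [-7.9, -15.4, 32.7]
opening: 0.652
P [ 0.4573 -0.0792  0.0323]
P [ 0.4599 -0.0789  0.0344]
B [ 0.4571 -0.02    0.0298]
B [ 0.4552 -0.022   0.0395]
[ -8.11 -15.98  31.15]
```

View pics/w3.png

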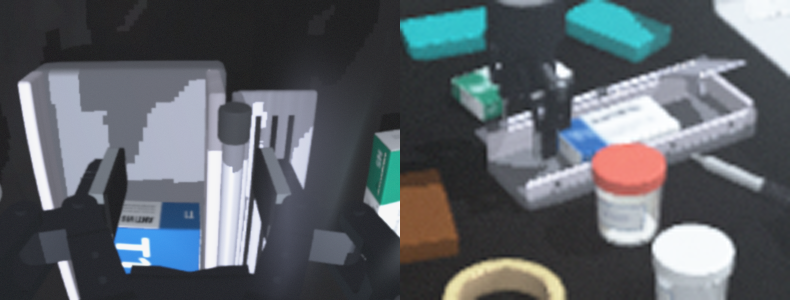

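The wrist crop shows the bar pressed and the flap clearly raised in the side crop, with the carton still in front. But 31 N with a sideways push means the bar is probably at its stop. I'll measure the bar's tilt, then ease up.

```bash
cat > tilt.py <<'E'
from h import *
def tilt(f,rows,c0=358,c1=460):
    for v in rows:
        P=np.array([wpt(f,u,v) for u in range(c0,c1,2)]);P=P[(P[:,2]>.008)&(P[:,2]<.06)]
        print(v,[(round(p[1]*1e3),round(p[2]*1e3)) for p in P[::3]])
E
python3 -c "
from tilt import *
f=np.load('pics/w3.npz');tilt(f,(246,256,266,280))"
python3 -m handwheel '[{"jaw":0.65,"dp":[0,0,-3],"spin":0},{"jaw":0.65,"dp":[0,0,-2],"spin":0},{"jaw":0.65,"dp":[0,0,0],"spin":0},{"jaw":0.65,"dp":[0,0,0],"spin":0},{"jaw":0.65,"dp":[0,0,0],"spin":0},{"jaw":0.65,"dp":[0,0,0],"spin":0},{"jaw":0.65,"dp":[0,0,0],"spin":0},{"jaw":0.65,"dp":[0,0,0],"spin":0},{"jaw":0.65,"dp":[0,0,0],"spin":0},{"jaw":0.65,"dp":[0,0,0],"spin":0}]'
python3 -c "
from tilt import *
m=ctrl.camera_model('wrist');im,d=ctrl.get_image('wrist');f=dict(im=im,d=d,K=np.array(m['K']),eye=np.array(m['eye']),rot=m['rotation']);np.savez('pics/w4.npz',**f)
tilt(f,(246,256,266,280))
for n,u,v in[('P',250,302),('P',245,300),('B',390,302),('B',395,302)]:print(n,np.round(wpt(f,u,v),4))
"
```

```text
246 [(-34, 27), (-32, 29), (-29, 25), (-27, 23), (-24, 25), (-22, 25), (-19, 25), (-17, 25), (-14, 24), (-12, 24), (-9, 24), (-7, 25), (-5, 26), (-2, 25)]
256 [(-39, 46), (-37, 47), (-35, 48), (-33, 47), (-26, 24), (-24, 25), (-21, 24), (-19, 24), (-16, 25), (-14, 24), (-12, 26), (-9, 24), (-6, 24), (-4, 25), (-1, 25)]
266 [(-39, 52), (-37, 53), (-35, 53), (-33, 53), (-26, 26), (-24, 25), (-21, 25), (-18, 24), (-16, 25), (-13, 23), (-11, 24), (-8, 25), (-5, 24), (-3, 25), (-1, 25)]
280 [(-39, 52), (-37, 52), (-35, 53), (-33, 51), (-26, 25), (-23, 25), (-20, 24), (-18, 25), (-15, 25), (-13, 25), (-10, 26), (-7, 24), (-4, 24), (-1, 23)]
time: 5.3
tcp_pos: [0.4686, -0.0477, 0.024]
orientation: [2.189, 2.25, -0.004]
force: [-3.9, -9.4, 14.3]
opening: 0.646
246 [(-32, 32), (-29, 31), (-26, 26), (-24, 27), (-21, 27), (-19, 27), (-17, 28), (-14, 28), (-12, 28), (-9, 29), (-7, 28), (-3, 29), (-1, 29), (1, 31), (4, 29)]
256 [(-36, 49), (-34, 50), (-32, 50), (-26, 26), (-23, 27), (-21, 26), (-19, 28), (-16, 27), (-14, 29), (-11, 28), (-9, 29), (-6, 29), (-4, 29), (-1, 29), (1, 30), (4, 30)]
266 [(-36, 53), (-34, 53), (-32, 52), (-25, 27), (-23, 26), (-21, 28), (-18, 28), (-15, 27), (-13, 28), (-11, 29), (-8, 30), (-6, 29), (-3, 28), (-1, 30), (2, 30)]
280 [(-36, 54), (-33, 52), (-31, 49), (-25, 27), (-22, 27), (-20, 27), (-17, 28), (-15, 27), (-13, 29), (-10, 28), (-8, 31), (-5, 29), (-2, 30), (0, 30), (2, 32)]
P [ 0.4572 -0.0763  0.0356]
P [ 0.4571 -0.0786  0.0344]
B [ 0.4559 -0.0197  0.035 ]
B [ 0.4559 -0.0176  0.0351]
```

The bar was exactly level (0.42 rad) there. Now its slope of about 0.12 gives flap ≈0.30 rad, but the force is still 14 N with 9 N sideways, more than the bar needs. I'll check the moments to find where that contact is.

Run:
```python
from h import *
s=ctrl.read_state();F=np.array(s["force"]);M=np.array(s["moment"]);print(np.round(F,2),np.round(M,3),s["time"],np.round(s["tcp_pos"],4))
# line of action relative to moment origin: r0=FxM/F^2
r0=np.cross(F,M)/(F@F);u=F/np.linalg.norm(F);print("r0",np.round(r0,4),"dir",np.round(u,3),"pitch M.u",round(M@u,3))
f=np.load("pics/w4.npz");im=f["im"]
im2,_=ctrl.get_image("scene")
a=cv2.resize(im[200:400,200:460],(520,400),interpolation=cv2.INTER_CUBIC)
b=cv2.resize(im2[200:280,285:345],(300,400),interpolation=cv2.INTER_CUBIC)[:, :270]
a=cv2.convertScaleAbs(a,alpha=1.5,beta=25)
cv2.imwrite("pics/w4.png",np.hstack([a,b]))
```

```text
[-3.76 -9.2  12.57] [-1.631  0.849  0.136] 5.35 [ 0.4686 -0.0477  0.024 ]
r0 [-0.0464 -0.0778 -0.0708] dir [-0.235 -0.574  0.784] pitch M.u 0.002
```

View pics/w4.png

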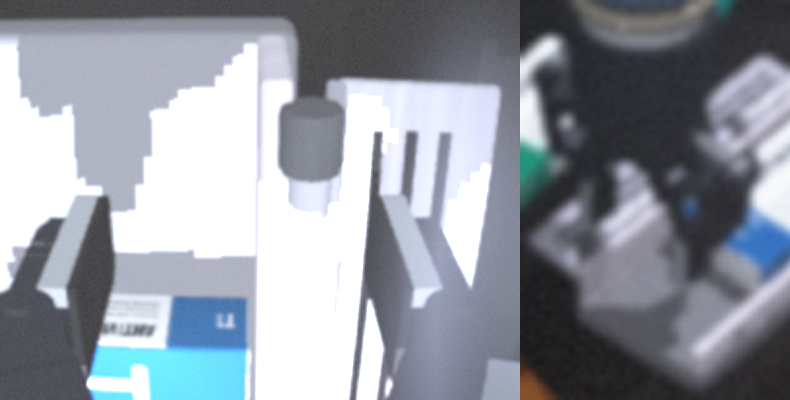

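The single-force line passes through the bar fingertip alone, so nothing else is touching. The fingertip sticks by friction and resists the bar's roughly 7 mm inward swing, at a short lever (cradle y≈59). I'll lift off, open slightly more, start farther left and follow the swing on the way down.

```bash
python3 -m handwheel '[{"jaw":0.65,"dp":[0,0,-10],"spin":0},{"jaw":0.65,"dp":[0,0,-15],"spin":0},{"jaw":0.76,"dp":[7,0,0],"spin":0},{"jaw":0.76,"dp":[0,0,0],"spin":0},{"jaw":0.76,"dp":[0,0,0],"spin":0},{"jaw":0.76,"dp":[0,0,0],"spin":0},{"jaw":0.76,"dp":[0,0,0],"spin":0},{"jaw":0.76,"dp":[0,0,0],"spin":0},{"jaw":0.76,"dp":[0,0,0],"spin":0},{"jaw":0.76,"dp":[0,0,0],"spin":0}]'
cat > w.py <<'E'
from tilt import *
import sys
m=ctrl.camera_model('wrist');im,d=ctrl.get_image('wrist');f=dict(im=im,d=d,K=np.array(m['K']),eye=np.array(m['eye']),rot=m['rotation']);np.savez(f'pics/{sys.argv[1]}.npz',**f);cv2.imwrite(f'pics/{sys.argv[1]}.png',im)
s=ctrl.read_state();print("F",np.round(s["force"],1),"tcp",np.round(s["tcp_pos"],4),"t",s["time"])
for v in (306,):
    for u in range(220,430,4):
        p=wpt(f,u,v)
        if p[2]>s["tcp_pos"][2]+.004 and .44<p[0]-s["tcp_pos"][0]+.4686<.475: print(u,np.round(p*1e3).astype(int),end=";")
print();tilt(f,(250,262,274))
E
python3 w.py w5
```

```text
time: 6.4
tcp_pos: [0.4685, -0.0371, 0.0482]
orientation: [-2.187, -2.255, 0.0]
force: [0.4, 0.2, 0.5]
opening: 0.76
F [ 0.1  1.1 -0.4] tcp [ 0.4686 -0.037   0.0483] t 6.45
224 [458 -76  63];228 [458 -74  63];232 [458 -73  63];236 [457 -71  63];240 [459 -70  60];396 [460  -5  54];400 [456  -5  62];404 [456  -4  63];408 [455  -2  63];412 [455  -1  63];416 [455   1  63];
250 [(-20, 29), (-18, 32), (-15, 34), (-12, 34), (-10, 35), (-8, 37), (-5, 37), (-2, 38), (0, 39), (3, 40), (5, 41), (8, 41)]
262 [(-20, 30), (-17, 30), (-15, 34), (-12, 34), (-9, 35), (-7, 36), (-4, 37), (-2, 39), (1, 38), (3, 41), (6, 42)]
274 [(-19, 30), (-16, 33), (-13, 32), (-10, 34), (-8, 35), (-5, 37), (-3, 38), (0, 38), (2, 39), (5, 41), (7, 43)]
```

```bash
python3 -m handwheel '[{"jaw":0.76,"dp":[-1,0,10],"spin":0},{"jaw":0.76,"dp":[0,0,7],"spin":0},{"jaw":0.76,"dp":[-1,0,2],"spin":0},{"jaw":0.76,"dp":[-1.5,0,2],"spin":0},{"jaw":0.76,"dp":[-1.5,0,2],"spin":0},{"jaw":0.76,"dp":[-1.5,0,2],"spin":0},{"jaw":0.76,"dp":[-1.5,0,2],"spin":0},{"jaw":0.76,"dp":[-1,0,1],"spin":0},{"jaw":0.76,"dp":[0,0,0],"spin":0},{"jaw":0.76,"dp":[0,0,0],"spin":0}]'
python3 w.py w6
```

```text
time: 7.45
tcp_pos: [0.4687, -0.0458, 0.0203]
orientation: [-2.187, -2.255, -0.0]
force: [-1.2, 2.4, 2.4]
opening: 0.761
F [-0.7  1.8  1.8] tcp [ 0.4688 -0.0457  0.0203] t 7.5
224 [458 -84  36];228 [458 -83  35];232 [458 -81  35];236 [458 -80  35];240 [459 -78  33];324 [451 -45  44];328 [450 -43  46];332 [450 -42  45];336 [450 -41  45];340 [449 -39  48];344 [447 -38  51];348 [447 -37  51];352 [447 -36  52];356 [448 -34  50];360 [448 -32  50];364 [450 -31  46];368 [462 -26  25];372 [462 -24  25];376 [461 -22  25];380 [461 -21  25];388 [461 -17  26];392 [461 -16  27];396 [461 -14  26];400 [456 -14  35];404 [456 -13  35];408 [457 -11  34];412 [455 -10  36];416 [455  -8  36];420 [461  -3  26];424 [461  -1  26];428 [461   1  25];
250 [(-33, 33), (-31, 34), (-27, 25), (-24, 25), (-22, 26), (-20, 26), (-17, 26), (-15, 25), (-13, 27), (-10, 26), (-7, 25), (-5, 26), (-2, 26), (1, 25)]
262 [(-35, 52), (-33, 51), (-26, 25), (-24, 26), (-22, 27), (-20, 28), (-17, 25), (-14, 26), (-12, 26), (-9, 26), (-7, 26), (-4, 26), (-2, 26), (1, 25)]
274 [(-35, 53), (-32, 51), (-26, 26), (-24, 25), (-21, 26), (-19, 26), (-16, 26), (-14, 25), (-11, 26), (-9, 26), (-6, 26), (-4, 26), (-1, 26), (2, 25)]
```

The bar is level (26 mm, flap ≈0.42) with only about 2 N. Now I push along tool y, which matches the cradle yaw of 1.7°.

```bash
python3 -m handwheel '[{"jaw":0.76,"dp":[0,6,0],"spin":0},{"jaw":0.76,"dp":[0,7,0],"spin":0},{"jaw":0.76,"dp":[0,7,0],"spin":0},{"jaw":0.76,"dp":[0,7,0],"spin":0},{"jaw":0.76,"dp":[0,7,0],"spin":0},{"jaw":0.76,"dp":[0,7,0],"spin":0},{"jaw":0.76,"dp":[0,7,0],"spin":0},{"jaw":0.76,"dp":[0,7,0],"spin":0},{"jaw":0.76,"dp":[0,7,0],"spin":0},{"jaw":0.76,"dp":[0,5,0],"spin":0}]'
python3 w.py w7|grep -v ^2.4
python3 - <<'E'
import cv2
from station import ctrl
im,_=ctrl.get_image("side");w=cv2.imread("pics/w7.png")
cv2.imwrite("pics/w7b.png",__import__("numpy").hstack([w[150:450,130:530],cv2.resize(im[210:310,270:400],(390,300),interpolation=cv2.INTER_CUBIC)]))
E
```

```text
time: 8.5
tcp_pos: [0.5366, -0.0439, 0.0203]
orientation: [2.187, 2.255, 0.0]
force: [-2.5, -0.9, 3.6]
opening: 0.764
F [-2.2  1.   4.3] tcp [ 0.5375 -0.0438  0.0204] t 8.55
250 [(-33, 50), (-31, 49), (-25, 24), (-23, 26), (-20, 26), (-18, 25), (-15, 25), (-13, 27), (-10, 25), (-8, 26), (-6, 26), (-3, 26), (-1, 27), (3, 25)]
262 [(-33, 50), (-30, 47), (-25, 26), (-22, 24), (-20, 27), (-17, 25), (-15, 26), (-13, 27), (-10, 26), (-8, 27), (-5, 26), (-2, 25), (0, 26), (3, 27)]
```

View pics/w7b.png

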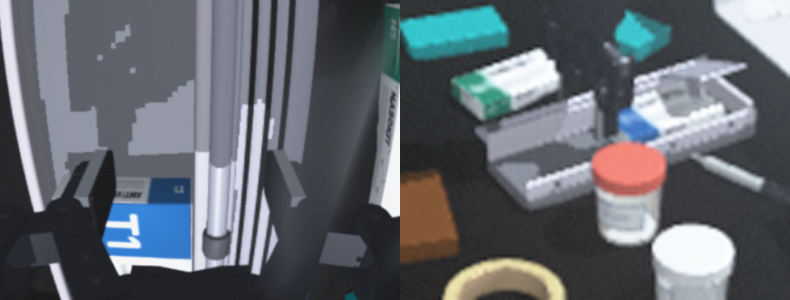

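The side crop shows the carton's front under the raised flap with the pusher at its trailing end. It has about 21 mm to go, so I continue to the stop.

```bash
python3 -m handwheel '[{"jaw":0.76,"dp":[0,4,0],"spin":0},{"jaw":0.76,"dp":[0,4,0],"spin":0},{"jaw":0.76,"dp":[0,3,0],"spin":0},{"jaw":0.76,"dp":[0,2,0],"spin":0},{"jaw":0.76,"dp":[0,2,0],"spin":0},{"jaw":0.76,"dp":[0,1,0],"spin":0},{"jaw":0.76,"dp":[0,1,0],"spin":0},{"jaw":0.76,"dp":[0,1,0],"spin":0},{"jaw":0.76,"dp":[0,0,0],"spin":0},{"jaw":0.76,"dp":[0,0,0],"spin":0}]'
```

```text
time: 9.6
tcp_pos: [0.5541, -0.0433, 0.0203]
orientation: [2.187, 2.255, 0.001]
force: [-2.3, 0.3, 4.3]
opening: 0.764
```

```bash
python3 -m handwheel '[{"jaw":0.76,"dp":[0,1,0],"spin":0},{"jaw":0.76,"dp":[0,1,0],"spin":0},{"jaw":0.76,"dp":[0,0,0],"spin":0},{"jaw":0.76,"dp":[0,0,0],"spin":0},{"jaw":0.76,"dp":[0,0,0],"spin":0},{"jaw":0.76,"dp":[0,0,0],"spin":0},{"jaw":0.76,"dp":[0,0,0],"spin":0},{"jaw":0.76,"dp":[0,0,0],"spin":0},{"jaw":0.76,"dp":[0,0,0],"spin":0},{"jaw":0.76,"dp":[0,0,0],"spin":0}]'
```

```text
time: 10.6
tcp_pos: [0.5559, -0.0433, 0.0203]
orientation: [2.187, 2.255, 0.0]
force: [-2.7, -0.5, 4.5]
opening: 0.761
```

No stop contact yet, so I go on in 1 mm rows.

```bash
python3 -m handwheel '[{"jaw":0.76,"dp":[0,1,0],"spin":0},{"jaw":0.76,"dp":[0,1,0],"spin":0},{"jaw":0.76,"dp":[0,1,0],"spin":0},{"jaw":0.76,"dp":[0,0,0],"spin":0},{"jaw":0.76,"dp":[0,0,0],"spin":0},{"jaw":0.76,"dp":[0,0,0],"spin":0},{"jaw":0.76,"dp":[0,0,0],"spin":0},{"jaw":0.76,"dp":[0,0,0],"spin":0},{"jaw":0.76,"dp":[0,0,0],"spin":0},{"jaw":0.76,"dp":[0,0,0],"spin":0}]'
```

```text
time: 11.6
tcp_pos: [0.558, -0.0433, 0.0201]
orientation: [-2.187, -2.254, 0.002]
force: [-5.1, 0.1, 6.2]
opening: 0.76
```

```bash
python3 -m handwheel '[{"jaw":0.76,"dp":[0,1,0],"spin":0},{"jaw":0.76,"dp":[0,1,0],"spin":0},{"jaw":0.76,"dp":[0,1,0],"spin":0},{"jaw":0.76,"dp":[0,0,0],"spin":0},{"jaw":0.76,"dp":[0,0,0],"spin":0},{"jaw":0.76,"dp":[0,0,0],"spin":0},{"jaw":0.76,"dp":[0,0,0],"spin":0},{"jaw":0.76,"dp":[0,0,0],"spin":0},{"jaw":0.76,"dp":[0,0,0],"spin":0},{"jaw":0.76,"dp":[0,0,0],"spin":0}]'
```

```text
time: 12.6
tcp_pos: [0.5581, -0.0435, 0.0198]
orientation: [-2.185, -2.249, 0.008]
force: [-10.4, 0.1, 10.3]
opening: 0.759
```

The carton stalls at TCP x=0.558, exactly the predicted home position, with the force rising to 10 N. I back off 12 mm, then lift.

```bash
python3 -m handwheel '[{"jaw":0.76,"dp":[0,-4,0],"spin":0},{"jaw":0.76,"dp":[0,-6,0],"spin":0},{"jaw":0.76,"dp":[0,-6,0],"spin":0},{"jaw":0.76,"dp":[0,0,0],"spin":0},{"jaw":0.76,"dp":[0.5,0,-3],"spin":0},{"jaw":0.76,"dp":[0.5,0,-3],"spin":0},{"jaw":0.76,"dp":[0,0,-5],"spin":0},{"jaw":0.76,"dp":[0,0,-15],"spin":0},{"jaw":0.76,"dp":[0,0,-30],"spin":0},{"jaw":0.76,"dp":[0,0,-40],"spin":0}]'
python3 -m handwheel '[{"jaw":0.76,"dp":[0,-20,-30],"spin":0},{"jaw":0.76,"dp":[0,-30,-30],"spin":0},{"jaw":0.76,"dp":[0,-30,-10],"spin":0},{"jaw":0.76,"dp":[0,0,0],"spin":0},{"jaw":0.76,"dp":[0,0,0],"spin":0},{"jaw":0.76,"dp":[0,0,0],"spin":0},{"jaw":0.76,"dp":[0,0,0],"spin":0},{"jaw":0.76,"dp":[0,0,0],"spin":0},{"jaw":0.76,"dp":[0,0,0],"spin":0},{"jaw":0.76,"dp":[0,0,0],"spin":0}]'
python3 - <<'E'
from h import *
m=ctrl.camera_model('wrist');im,d=ctrl.get_image('wrist');f=dict(im=im,d=d,K=np.array(m['K']),eye=np.array(m['eye']),rot=m['rotation']);np.savez('pics/w8.npz',**f)
im2,d2=ctrl.get_image("side");np.savez("pics/side8.npz",im=im2,d=d2)
cv2.imwrite("pics/w8.png",np.hstack([im[100:450,180:480],cv2.resize(im2[210:310,270:400],(455,350),interpolation=cv2.INTER_CUBIC)]))
h=cv2.cvtColor(im,cv2.COLOR_BGR2HSV);b=((h[...,0]>100)&(h[...,0]<125)&(h[...,1]>130)).astype(np.uint8);b[:,:220]=0;b[:,380:]=0
n,l,st,c=cv2.connectedComponentsWithStats(b)
for i in range(1,n):
    if st[i,4]>100:
        x,y,w,hh,_=st[i]; print(st[i],[np.round(wray(f,p,.037),4) for p in((x,y),(x+w,y))])
E
```

```text
time: 13.6
tcp_pos: [0.5431, -0.0428, 0.1152]
orientation: [-2.184, -2.252, 0.008]
force: [0.4, 0.1, 0.5]
opening: 0.761
time: 14.6
tcp_pos: [0.4659, -0.0451, 0.186]
orientation: [-2.187, -2.255, 0.001]
force: [0.5, -0.1, -0.5]
opening: 0.758
[ 254  316   65   38 1676] [array([ 0.56  , -0.1029,  0.037 ]), array([ 0.5573, -0.0433,  0.037 ])]
```

View pics/w8.png

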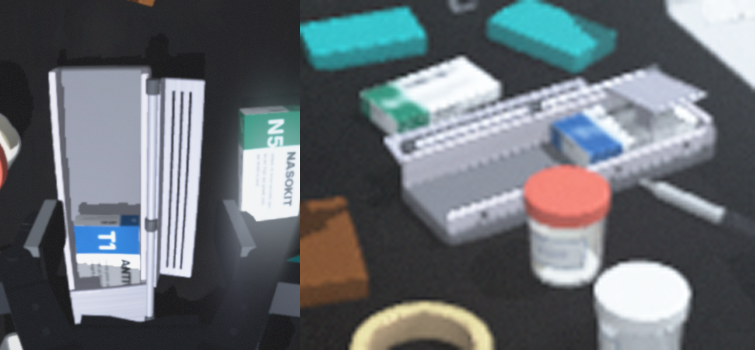

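The wrist crop shows the carton with its leading half under the flap, straight, top trailing edge at about row 327 in the full frame. The side crop shows the flap resting on it. I'll do a numeric check.

Run:
```python
from tilt import *
f=np.load("pics/w8.npz");im=f["im"]
for u in(262,300,312):
    print(u,[tuple(im[v,u]) [0] for v in range(312,340)])
    for v in range(316,334,2):print(v,np.round(wpt(f,u,v)*1e3).astype(int),end=" ")
    print()
print("edge",np.round(wray(f,(258,327),.037),4),np.round(wray(f,(318,326),.037),4),"home expected 0.569; flapF",np.round(wray(f,(252,392),.054),4))
P=np.array([wpt(f,u,v) for v in(230,260,300,340) for u in range(335,390,2)])
P=P[(P[:,1]>-.03)&(P[:,1]<.012)&(P[:,2]>.02)&(P[:,2]<.05)];print("bar slope",np.polyfit(P[:,1],P[:,2],1), "flap~",.42-np.polyfit(P[:,1],P[:,2],1)[0])
z=np.load("pics/side8.npz");z0=np.load("pics/side0.npz");Q=cloud("side",z["d"]);Q0=cloud("side",z0["d"])
for q in(Q,Q0):
    A=q[225:255,350:400].reshape(-1,3);A=A[(A[:,0]>.635)&(A[:,0]<.68)&(A[:,1]>-.105)&(A[:,1]<-.045)&(A[:,2]>.04)]
    print("flap slope",len(A),np.polyfit(A[:,1],A[:,2],1))
diff=cv2.absdiff(z["im"],z0["im"]).max(2);ys,xs=np.nonzero(cv2.medianBlur(diff,5)[190:400,200:470]>40);print("changed box",xs.min()+200,xs.max()+200,ys.min()+190,ys.max()+190)
```

```text
262 [np.uint8(105), np.uint8(109), np.uint8(124), np.uint8(137), np.uint8(142), np.uint8(141), np.uint8(141), np.uint8(142), np.uint8(148), np.uint8(151), np.uint8(154), np.uint8(155), np.uint8(162), np.uint8(190), np.uint8(213), np.uint8(218), np.uint8(219), np.uint8(220), np.uint8(218), np.uint8(219), np.uint8(219), np.uint8(219), np.uint8(219), np.uint8(219), np.uint8(220), np.uint8(219), np.uint8(221), np.uint8(221)]
316 [570 -98  21] 318 [570 -98  23] 320 [570 -97  27] 322 [570 -97  31] 324 [570 -96  34] 326 [572 -96  35] 328 [572 -96  38] 330 [576 -96  36] 332 [578 -96  36] 
300 [np.uint8(105), np.uint8(107), np.uint8(109), np.uint8(113), np.uint8(116), np.uint8(118), np.uint8(117), np.uint8(118), np.uint8(119), np.uint8(119), np.uint8(118), np.uint8(118), np.uint8(123), np.uint8(149), np.uint8(190), np.uint8(217), np.uint8(221), np.uint8(221), np.uint8(222), np.uint8(221), np.uint8(221), np.uint8(222), np.uint8(221), np.uint8(221), np.uint8(221), np.uint8(221), np.uint8(221), np.uint8(221)]
316 [568 -61  21] 318 [568 -61  24] 320 [567 -61  29] 322 [570 -61  28] 324 [569 -61  3
[... 239 characters left out ...]
3), np.uint8(102), np.uint8(107), np.uint8(133), np.uint8(176), np.uint8(206), np.uint8(212), np.uint8(213), np.uint8(213), np.uint8(213), np.uint8(213), np.uint8(214), np.uint8(214), np.uint8(213), np.uint8(214), np.uint8(215), np.uint8(215), np.uint8(215)]
316 [568 -50  20] 318 [568 -50  24] 320 [568 -50  28] 322 [569 -50  29] 324 [569 -49  33] 326 [569 -49  36] 328 [571 -49  36] 330 [574 -49  36] 332 [576 -49  36] 
edge [ 0.572  -0.0998  0.037 ] [ 0.5682 -0.0439  0.037 ] home expected 0.569; flapF [ 0.6402 -0.1073  0.054 ]
bar slope [-0.06480985  0.03203765] flap~ 0.4848098500519762
flap slope 125 [-0.082936    0.05165902]
flap slope 160 [0.01290822 0.05154189]
changed box 263 384 190 277
```

Run:
```python
from tilt import *
f=np.load("pics/w8.npz")
for v in(200,240,280,320):
    P=np.array([wpt(f,u,v) for u in range(348,380)]);P=P[(P[:,2]>.02)&(P[:,2]<.05)]
    s=np.polyfit(P[:,1],P[:,2],1)[0];print(v,len(P),"slope",round(s,3),"flap",round(.42-np.arctan(s),3))
print(np.round(ctrl.read_state()["force"],2)); ctrl.job_done()
```

```text
200 32 slope 0.236 flap 0.188
240 32 slope 0.224 flap 0.2
280 32 slope 0.186 flap 0.236
320 28 slope 0.24 flap 0.185
[-1.02  0.23  0.64]
the job is handed in; nothing more can be done
```

The carton is home against the back stop with the flap resting on it, and the job was handed in at about 15 s. No verdict is reported, so this rests on my own checks.

**How it went**
- **First press:** one fingertip opened the flap, but it stuck to the bar and the force reached about 31 N as the bar swung inward. I lifted off.
- **Second press:** I pressed again farther left and followed the swing. The bar went level with about 2 N.
- **Push:** the other fingertip pushed the carton about 75 mm until it stalled against the stop, with the force rising to about 10 N.
- **Release:** I backed off 12 mm or more before lifting, so the carton was not dragged.

**Last checks**
- **Carton position:** its trailing end is at x ≈ 0.568–0.572 m against 0.569 m expected. It lies straight and flat, with its top at about 37 mm.
- **Flap angle:** the bar's slope gives 0.185–0.24 rad, against about 0.19 rad expected on the carton.
- **Robot:** it stands clear, with forces at noise level.
- **Bystanders:** they look unmoved in the pictures; I did not measure them again.

**Checks that disagreed:** a first bar-slope fit gave 0.48 rad, probably because it included guide and rod pixels. A rough flap slope from the side camera's depth came out lower, about 0.1 rad of change. I relied on the cleaner bar fit and the view of the flap on the carton.

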